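Refit the cleaned feed roller of a cup sealer

ROBOT

A 6-joint arm with a two-finger parallel gripper is mounted at the origin on the work surface. World frame = base frame: x ahead of the robot, y to its left, z up, the work surface at z = 0. Lengths are in m, angles in rad, forces in N, time in s.
With the tool pointing down it reaches from about 0.325 to 0.9 m from the base axis. Payload 3.5 kg.
Tool frame: the origin (TCP) lies at the very end of the fingers, on their centre line; the grasp point (between the pads) lies 19 mm behind it (r.pinch_z is the distance from the TCP to the grasp point, in m); z points along the fingers, y is the line along which they close (so a half turn about z gives the same grasp; the last joint's range is limited). The gripper opens to 85 mm and grips with 20 to 120 N. Pads are 22 mm wide; open, the fingers measure 114 mm over their backs; the gripper's body (76 mm by 85 mm) begins 54 mm behind the grasp point. The pads swing forward as they close: fully open they stand 13 mm farther back than shut.
Start: joints at [1.106, 0.276, -0.026, 1.268, 0, 1.467], TCP at [0.221, 0.585, 0.231] pointing down, gripper open.
Joint ranges: [-3.12, 3.12], [-0.85, 1.88], [-1.08, 1.24], [-1.95, 2.15], [-1.57, 1.53], [-3.14, 3.14]. Speed limits (rad/s): [2.57, 2.57, 3.14, 3.14, 3.14, 3.14].

INTERFACE

Orientations are given as a 3x3 rotation matrix whose columns are the frame's x, y, z axes.
In Python, from rig import r gives the robot as it stands.
- The arm moves only by the shell command python3 -m handwheel 'ROWS' [OPENING] [FORCE]. ROWS is JSON, a list of rows, each an object with "travel": the shift along the tool's x, y, z in units of 0.4 m (1.0 is 0.4 m), a list of three; "rotation": the turn, a rotation vector about the tool's x, y, z in units of 60 degrees (1.0 is 60 degrees), a list of three. A call has exactly 8 rows; each row is the pose to reach, as a shift and turn from the pose commanded when the call began, along the tool's axes at that moment; what a row does not reach only later rows make up. A row lasts 1/12 s, in which the tool goes at most 41.7 mm and 7.16 degrees, less where a joint would pass 70% of its speed; a pose out of reach is approached as far as the arm can. A call with a number of a shift or a turn outside -1 to 1 is refused whole. A call with a gripper value outside its range is refused whole. OPENING is the opening, from -1 (shut) to 1 (fully open), so that 0 is half open, set as the call begins (- or left out, the last holds). The fingers move at their own pace and stop on an object; FORCE is the grip in N (left out, the last holds). Time passes only in rows, so rows that repeat a pose let the fingers close, or fill a call up. It gives the time, the measured TCP pose, the force, the opening and the grip force at its end, in the units of the state.
- r.get_state(): the state, without advancing time (a new reading comes with each control period).
- r.grab_frame(name): name is "scene" or "top" or "wrist"; returns a dict with "pixels" (400x640x3 uint8, red, green, blue), "camera_matrix" (3x3 intrinsics, pixels), "extrinsics" (4x4, takes a point from world to camera coordinates). Camera axes: x right, y down, z forward; pixel columns grow to the right and rows downward; lengths in m; the calibration is good to about 2 mm. A picture is of the moment at which its call begins. There is no depth.
- r.close_job(): hands the job in; it is judged then, once.
Trained networks look in a picture, given as the dict that the camera call returned (one of the last four; its "shot" number tells which), for a name from the list of things; names that differ only in an ending like _2 or _b are one class to them, and where a whole thing is asked for, a point or a joint stands for the part that bears it (a point fixed in the world has none). Each returns a list of dicts, best first, with "score" (0 to 1); they miss things now and then, are a little off and sometimes report something else, mostly with a low value. They report only what shows in the picture. A call takes as long as a camera call.
- r.search_frame(label, picture): "xy" ([column, row] in pixels, amid what is visible of it).
- r.regions_of(label, picture): "pixels" (400x640 bool, what is visible of it) and "xy" ([column, row] in pixels, amid what is visible of it).
The state is a dict: "t": time; "qpos": joint angles; "joint_velocities": joint speeds; "joint_torque": joint torques, N m; "tcp_pos": TCP position; "tcp_rot": TCP orientation; "wrist_force": force on the tool from outside, world axes, zero at the start; "moment": the same for the moment, N m; "opening": finger opening in m; "grip_force": force on a finger pad.
Only numpy, scipy, OpenCV 4.12 (cv2) and the standard library are available. Lean on these libraries where they do the work, as an engineer would, in place of code of your own. Each camera call takes 0.05 s, during which the arm holds its last target. There are 200 camera calls.

TASK

Refit the cup sealer's washed feed roller. Move the steel measuring cup that blocks the front of the sealer bed to a free spot on the counter, upright. Lower the roller gently from the green rack into the bed's two white saddles, then slide the red-topped tailstock into the blue-lipped track from its open end, stub first, and push it gently home so that the roller is held between both shoulders with no end play; leave the other things where they stand.

Things in the scene. Friction and masses are not known exactly. Their poses are not given: they have to be found in the camera images.
- bed: Fixed grey metal plate 340 (x) x 70 (y) x 10 mm high, origin under its centre, +x from the track's open end to the white drive head. In its x (mm): bare landing -170 to -113, track -113 to 0, saddles at 8 and 84, drive head 128 to 170 (66 wide, 92 tall). Home: roller from -4 to 126 (centre 61), tailstock origin at -22, its underside 10 mm above the counter.
- track_mouth (a point): Middle of the track's open end, on its floor (bed x = -113, 10 mm above the counter; axes as the bed's). The track is a channel 113 mm long, open only at this end: inside 48 mm wide and 13 mm high, under two blue lips 6 mm thick (tops 29 mm above the counter) with a 20 mm slot between. Its floor is level with the landing in front of it.
- saddle_mid (a point): Point on the roller axis midway between the two white V saddles (bed x = 46, 65 mm above the counter; axes as the bed's). Saddles 8 mm thick (x), 48 mm wide, tops 58 mm up. To drop in clear of the drive stub the roller's centre must be at bed x = 30 to 41 (38 is good); it then slides along the saddles when pushed, with 4 to 10 N.
- drive_stub_tip (a point): Tip of the drive head's fixed tapered stub, on the roller axis (bed x = 108, 65 mm above the counter). The stub is 17 mm across and 18 mm long, from a shoulder disc 34 mm across with its face at bed x = 126; the roller's end goes over the stub up to this shoulder.
- rack: Fixed green drying rack, base 150 (x) x 64 (y) x 8 mm, origin at the centre of its underside, with two V saddles 8 mm thick at x = -45 and +45 that hold the roller along the rack's x with its axis 50 mm above the counter.
- roller: Black rubber feed roller with orange end bands: a rigid tube 130 mm long, 38 mm across, bore 24 mm, open at both ends, about 0.3 kg; origin at its middle on the axis; x runs along the axis (it may have turned about x). Both ends are alike.
- tailstock: Tailstock standing on its shoe, about 0.3 kg; origin at the centre of the shoe's underside, z up, +x towards its stub. Shoe 44 (x) x 42 (y) x 8 mm; neck 15 mm wide (y) from 8 to 21 mm up; body 32 (x) x 30 (y) mm from 21 mm up to its top at 84 mm, the part above 50 mm red. On its +x face, 55 mm up, a shoulder disc 34 mm across with its face at x = 18, then a tapered stub 17 mm across to x = 36.
- tail_stub_tip (a point): Tip of the tailstock's stub (tailstock x = 36, 55 mm up). Held high on the red top and dragged along the floor, the tailstock pitches and binds under the lips; held about level with the stub (45 to 55 mm up) and carried 2 to 3 mm above the track floor it runs freely.
- jigger: Steel measuring cup standing on the bed's landing, in the way: 44 mm across at its rim, a little narrower below, 70 mm tall, open at the top, 0.12 kg; origin under its centre.
- topping_jar: Bystander: amber jar 60 mm across, 90 mm tall, beside the bed; origin under its centre.
- paper_cup: Bystander: brown paper cup 84 mm across, 100 mm tall; origin under its centre.
- syrup: Bystander: yellow bottle 64 mm across, 170 mm tall; origin under its centre.
- tumbler: Bystander: clear plastic cup 60 mm across, 90 mm tall; origin under its centre.
- brush: Bystander: brush with a blue handle, about 200 mm long, lying on the counter near the robot; origin under its middle.
- creamer: Bystander: white ceramic cup 60 mm across, 60 mm tall, beside the bed; origin under its centre.

How it is judged:
By the outcome, as a careful person would: the job done as asked, in the order asked, and still so for the second after the job is handed in, with the robot touching nothing.
It also fails if it takes over 72 s, if anything falls off the work surface, if the arm or the gripper's body presses on something with over 40 N, if the wrist force passes 120 N, or if a joint passes its speed limit or range.

## Working session

There is one attempt and no reset: what is moved stays moved. The work goes in short steps, Python scripts to look and compute and a shell command to move; the robot and the scene stay as the last step left them, time stands still between calls to the robot, and variables do not carry over. Pictures are saved under pics/ and viewed, at most 10 in all, crops included, and the job is handed in when it is done.

```bash
mkdir -p pics; ls; python3 - <<'E'
from rig import r
import cv2,numpy as np
s=r.get_state(); print({k:np.round(v,3).tolist() for k,v in s.items()}, r.pinch_z)
ims=[]
for n in ["scene","top"]:
    f=r.grab_frame(n); cv2.imwrite(f"pics/{n}0.png",cv2.cvtColor(f["pixels"],cv2.COLOR_RGB2BGR))
    np.savez(f"{n}0.npz",K=f["camera_matrix"],E=f["extrinsics"])
    print(n,f["camera_matrix"].round(1).tolist(),f["extrinsics"].round(3).tolist())
    for l in "bed track_mouth saddle_mid drive_stub_tip rack roller tailstock tail_stub_tip jigger topping_jar paper_cup syrup tumbler brush creamer".split():
        d=r.search_frame(l,f); print(l,[(np.round(x["xy"]).tolist(),round(x["score"],2)) for x in d[:2]])
E
```

```text
pics
{'t': 0.0, 'qpos': [1.106, 0.277, -0.028, 1.268, -0.0, 1.467], 'joint_velocities': [-0.001, -0.0, -0.0, 0.001, 0.0, 0.0], 'joint_torque': [-0.001, -44.551, 29.52, 0.017, -0.0, 0.0], 'tcp_pos': [0.221, 0.584, 0.23], 'tcp_rot': [[-0.935, 0.354, -0.001], [0.354, 0.935, -0.002], [0.0, -0.002, -1.0]], 'wrist_force': [-0.096, -0.82, -0.015], 'moment': [-0.005, -0.029, -0.038], 'grip_force': 0.0, 'opening': 0.085} 0.0187
scene [[440.3, 0.0, 327.0], [0.0, 440.3, 209.3], [0.0, 0.0, 1.0]] [[0.39, 0.921, 0.01, -0.22], [0.727, -0.301, -0.618, -0.347], [-0.566, 0.248, -0.786, 1.357], [0.0, 0.0, 0.0, 1.0]]
bed [([351.0, 257.0], 0.56), ([374.0, 136.0], 0.54)]
track_mouth [([347.0, 254.0], 0.57)]
saddle_mid [([346.0, 258.0], 0.84), ([298.0, 194.0], 0.66)]
drive_stub_tip [([349.0, 252.0], 0.82)]
rack [([413.0, 190.0], 0.67)]
roller [([423.0, 168.0], 0.95)]
tailstock [([196.0, 246.0], 0.69), ([375.0, 137.0], 0.63)]
tail_stub_tip [([193.0, 251.0], 0.91)]
jigger [([300.0, 193.0], 0.78)]
topping_jar [([322.0, 284.0], 0.79)]
paper_cup [([227.0, 321.0], 0.93)]
syrup [([461.0, 232.0], 0.73)]
tumbler [(
[... 219 characters left out ...]
06, -0.136, 0.511], [0.136, 0.002, -0.991, 1.192], [0.0, 0.0, 0.0, 1.0]]
bed [([308.0, 164.0], 0.9)]
track_mouth [([309.0, 164.0], 0.65)]
saddle_mid [([311.0, 162.0], 0.75), ([424.0, 123.0], 0.26)]
drive_stub_tip [([311.0, 162.0], 0.68)]
rack [([217.0, 211.0], 0.76)]
roller [([205.0, 204.0], 0.84)]
tailstock [([424.0, 202.0], 0.69)]
tail_stub_tip [([424.0, 202.0], 0.83)]
jigger [([309.0, 164.0], 0.66), ([332.0, 219.0], 0.55)]
topping_jar [([343.0, 133.0], 0.98), ([309.0, 161.0], 0.22)]
paper_cup [([422.0, 124.0], 0.67)]
syrup [([222.0, 122.0], 0.86)]
tumbler [([225.0, 267.0], 0.81), ([203.0, 206.0], 0.6)]
brush [([377.0, 271.0], 0.69)]
creamer [([260.0, 161.0], 0.79), ([225.0, 124.0], 0.52)]
```

```bash
python3 - <<'E'
import cv2,numpy as np
a=cv2.imread("pics/top0.png")[80:320,130:530]
cv2.imwrite("pics/topc.png",cv2.resize(a,(800,480),interpolation=cv2.INTER_CUBIC))
b=cv2.imread("pics/scene0.png")[90:390,130:530]
cv2.imwrite("pics/scenec.png",cv2.resize(b,(800,600),interpolation=cv2.INTER_CUBIC))
E
```

```text
(no output)
```

View pics/topc.png

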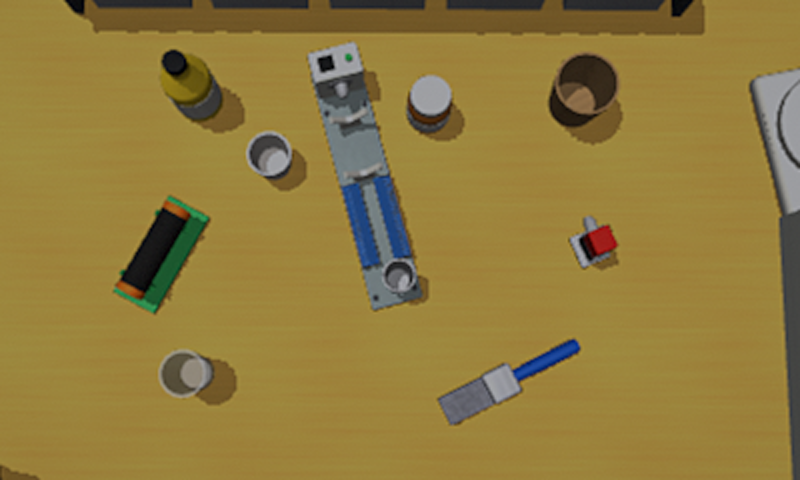

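View pics/scenec.png

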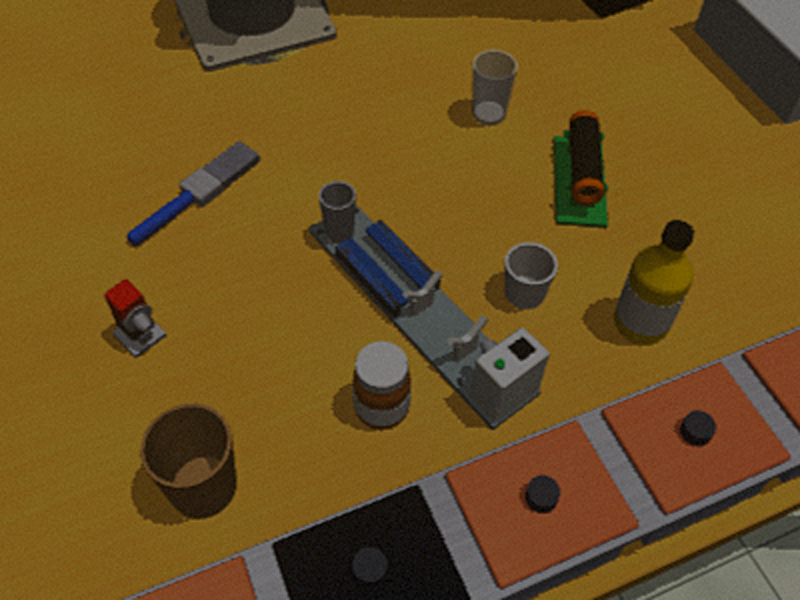

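The top crop shows the bed running from its landing (397,300), where the jigger stands at (399,275), to the drive head at (335,62). The roller lies on the green rack at (155,250), the tailstock is at (598,240) with its stub pointing up and slightly left, and the bystanders stand clear of these. The scene crop agrees.

```bash
cat > h.py <<'E'
import numpy as np,cv2
from scipy.optimize import least_squares
from scipy.spatial.transform import Rotation as R
def proj(P,K,E):
    c=np.atleast_2d(P)@E[:3,:3].T+E[:3,3]; p=c@K.T; return p[:,:2]/p[:,2:]
def ray(uv,z,K,E):
    d=E[:3,:3].T@np.linalg.inv(K)@np.array([*uv,1.]); o=-E[:3,:3].T@E[:3,3]
    return o+d*(z-o[2])/d[2]
def w(pose,L):  # local pts -> world, pose=(x,y,yaw)
    L=np.atleast_2d(L).astype(float); c,s=np.cos(pose[2]),np.sin(pose[2])
    return np.c_[pose[0]+c*L[:,0]-s*L[:,1],pose[1]+s*L[:,0]+c*L[:,1],L[:,2]]
def fit(obs,x0): # obs list of (local pts, uv, K, E)
    f=lambda x:np.concatenate([(proj(w(x,L),K,E)-uv).ravel() for L,uv,K,E in obs])
    s=least_squares(f,x0,loss='soft_l1',f_scale=1.); return s.x,np.round(f(s.x),1)
def go(x,y,z,yaw): # rows' numbers from the present measured pose to tool down, tool-x at yaw (deg)
    from rig import r
    s=r.get_state(); T=np.array(s["tcp_rot"]); a=np.radians(yaw)
    G=np.array([[np.cos(a),np.sin(a),0],[np.sin(a),-np.cos(a),0],[0,0,-1]])
    t=T.T@(np.array([x,y,z])-s["tcp_pos"])/.4; v=R.from_matrix(T.T@G).as_rotvec()/np.radians(60)
    print("travel",t.round(3).tolist(),"rot",v.round(3).tolist())
E
python3 - <<'E'
from h import *
C={n:(d["K"],d["E"]) for n in["scene","top"] for d in[np.load(n+"0.npz")]}
t=lambda l:np.array(l)/2+[130,80]
s=lambda l:np.array(l)/2+[130,90]
bed=[(np.array([[-.17,.035,.01],[-.17,-.035,.01],[.17,.033,.092],[.17,-.033,.092],[.128,.033,.092],[.128,-.033,.092]]),t([[372,308],[421,298],[308,54],[356,42],[319,85],[366,73]]),*C["top"]),
(np.array([[-.17,-.035,.01],[.17,-.035,0]]),s([[310,232],[493,425]]),*C["scene"])]
b,e=fit(bed,[.6,0,.2]); print("bed",b.round(4),np.degrees(b[2]),e)
# rack base corners z=.008: 
rk=[(np.array([[.075,-.032,.008],[-.075,-.032,.008]]),t([[210,218],[155,311]]),*C["top"]),
(np.array([[-.065,0,.069],[.065,0,.069]]),t([[131,288],[176,207]]),*C["top"])]
k,e=fit(rk,[.5,.3,-.5]); print("rack",k.round(4),np.degrees(k[2]),e)
for n,uv,z in [("tail red top",t([602,238]),.084),("jigger rim",t([399,271]),.08),("creamer rim",t([270,152]),.06),("jar top",t([430,98]),.09),("paper rim",t([588,82]),.1),("tumbler rim",t([186,368]),.09),("syrup base",t([205,108]),0),("brush",t([510,380]),.01),("stub tail",t([590,222]),.055),("shoe l",t([570,238]),.008),("shoe fl",t([585,266]),.008),("shoe fr",t([616,254]),.008)]:
    print(n,ray(uv,z,*C["top"]).round(4))
for n,uv,z in [("tail red top",s([127,293]),.084),("jig",s([338,194]),.08),("creamer rim",s([530,262]),.06),("jar",s([381,363]),.09)]:
    print("scene",n,ray(uv,z,*C["scene"]).round(4))
E
```

```text
bed [0.589  0.0146 0.2593] 14.857451699449863 [-0.3  1.7  0.5  0.1 -0.6 -0.3  0.  -0.4 -2.2 -0.6 -1.  -0.8 -1.8 -4.3
 -2.3  1.2]
rack [ 0.4932  0.2876 -0.4941] -28.311399830572338 [ 0.6 -1.1 -0.   0.9 -2.7  1.7  0.6 -1.8]
tail red top [ 0.5062 -0.2886  0.084 ]
jigger rim [ 0.463  -0.0308  0.08  ]
creamer rim [0.6212 0.1391 0.06  ]
jar top [ 0.6867 -0.0699  0.09  ]
paper rim [ 0.706  -0.2722  0.1   ]
tumbler rim [0.3395 0.2334 0.09  ]
syrup base [0.6972 0.2386 0.    ]
brush [ 0.3259 -0.1793  0.01  ]
stub tail [ 0.5312 -0.2804  0.055 ]
shoe l [ 0.5165 -0.2632  0.008 ]
shoe fl [ 0.4785 -0.2826  0.008 ]
shoe fr [ 0.495  -0.3249  0.008 ]
scene tail red top [ 0.5097 -0.2853  0.084 ]
scene jig [ 0.4616 -0.0288  0.08  ]
scene creamer rim [0.6226 0.1407 0.06  ]
scene jar [ 0.6947 -0.0707  0.09  ]
```

```bash
python3 -c "
from h import *
go(.462,-.03,.22,194.9)"
```

```text
travel [-1.107, -1.224, 0.028] rot [0.0, 0.0, -0.594]
```

```bash
python3 -m handwheel '[{"travel":[-0.05,-0.055,0],"rotation":[0,0,0]},{"travel":[-0.12,-0.133,0],"rotation":[0,0,0]},{"travel":[-0.19,-0.21,0],"rotation":[0,0,0]},{"travel":[-0.26,-0.287,0],"rotation":[0,0,0]},{"travel":[-0.33,-0.365,0],"rotation":[0,0,0]},{"travel":[-0.4,-0.442,0],"rotation":[0,0,0]},{"travel":[-0.47,-0.52,0],"rotation":[0,0,0]},{"travel":[-0.54,-0.597,0],"rotation":[0,0,0]}]' 0.5 30
python3 -m handwheel '[{"travel":[-0.07,-0.077,0],"rotation":[0,0,-0.1]},{"travel":[-0.14,-0.155,0],"rotation":[0,0,-0.2]},{"travel":[-0.21,-0.23,0],"rotation":[0,0,-0.3]},{"travel":[-0.28,-0.31,0],"rotation":[0,0,-0.4]},{"travel":[-0.35,-0.387,0],"rotation":[0,0,-0.5]},{"travel":[-0.42,-0.464,0],"rotation":[0,0,-0.594]},{"travel":[-0.5,-0.55,0.01],"rotation":[0,0,-0.594]},{"travel":[-0.567,-0.627,0.028],"rotation":[0,0,-0.594]}]'
python3 - <<'E'
from rig import r
from h import *
f=r.grab_frame("wrist"); cv2.imwrite("pics/w1.png",cv2.cvtColor(f["pixels"],cv2.COLOR_RGB2BGR))
K,E=f["camera_matrix"],f["extrinsics"]; np.savez("w1.npz",K=K,E=E)
print((-E[:3,:3].T@E[:3,3]).round(3))
s=r.get_state(); print(s["t"],s["tcp_pos"],s["opening"]);
for l in ["jigger"]:
    for d in r.regions_of(l,f)[:2]:
        ys,xs=np.nonzero(d["pixels"]); print(l,d["score"],d["xy"],xs.min(),xs.max(),ys.min(),ys.max(),[ray(d["xy"],z,K,E).round(4).tolist() for z in(.045,.08)])
E
```

```text
t: 2.27
tcp_pos: [0.3387, 0.2835, 0.2316]
tcp_rot: [[-0.936, 0.353, 0.001], [0.353, 0.936, 0.0], [-0.001, 0.001, -1.0]]
wrist_force: [1.1, 1.3, -0.2]
opening: 0.0642
grip_force: 0.0
t: 2.93
tcp_pos: [0.4474, 0.0089, 0.2258]
tcp_rot: [[-0.966, -0.259, 0.003], [-0.259, 0.966, -0.0], [-0.003, -0.001, -1.0]]
wrist_force: [0.9, 0.3, -0.8]
opening: 0.0637
grip_force: 0.0
[ 0.377 -0.01   0.368]
2.9833 [0.45028549 0.00236959 0.22482726] 0.06429762715921698
jigger 0.76 [280.5, 181.2] 256 300 158 206 [[0.4626, -0.0317, 0.045], [0.4533, -0.0293, 0.08]]
jigger 0.56 [580.9, 129.0] 514 636 99 165 [[0.3289, 0.2547, 0.045], [0.3342, 0.226, 0.08]]
```

View pics/w1.png

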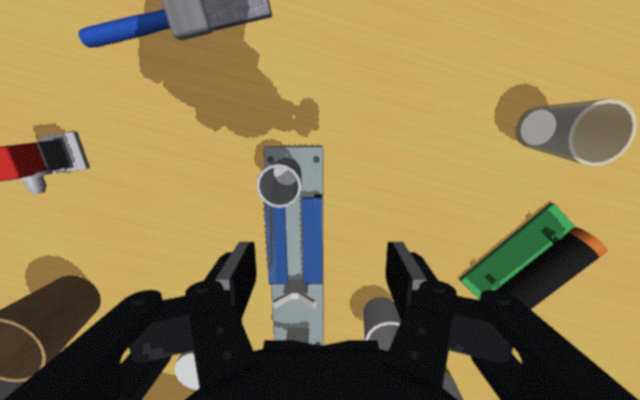

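The wrist view shows the jigger rim centred at about (279,185), the landing corners at (264,147) and (323,147), and the tracks below it. The jigger stands free.

```bash
python3 - <<'E'
from h import *
d=np.load("w1.npz");K,E=d["K"],d["E"]
for n,uv,z in [("rim",(279.5,185.5),.08),("c1",(264,147),.01),("c2",(323,147),.01)]: print(n,ray(uv,z,K,E).round(4))
from rig import r
s=r.get_state();print(s["tcp_pos"])
go(.462,-.03,.12,194.9);go(.462,-.03,.04,194.9)
E
```

```text
rim [ 0.4577 -0.0293  0.08  ]
c1 [ 0.437  -0.0616  0.01  ]
c2 [0.4194 0.0045 0.01  ]
[0.44854922 0.00586917 0.22479313]
travel [-0.01, -0.095, 0.262] rot [-0.002, 0.001, -0.007]
travel [-0.01, -0.094, 0.462] rot [-0.002, 0.001, -0.007]
```

```bash
python3 -m handwheel '[{"travel":[0,-0.02,0.03],"rotation":[0,0,0]},{"travel":[0,-0.04,0.07],"rotation":[0,0,0]},{"travel":[-0.003,-0.06,0.11],"rotation":[0,0,0]},{"travel":[-0.005,-0.08,0.16],"rotation":[0,0,0]},{"travel":[-0.005,-0.094,0.21],"rotation":[0,0,0]},{"travel":[-0.005,-0.094,0.25],"rotation":[0,0,0]},{"travel":[-0.005,-0.094,0.262],"rotation":[0,0,0]},{"travel":[-0.005,-0.094,0.262],"rotation":[0,0,0]}]'
python3 -c "
from h import *
go(.460,-.0295,.045,194.9)"
```

```text
t: 3.7
tcp_pos: [0.4564, -0.0243, 0.1187]
tcp_rot: [[-0.966, -0.258, -0.004], [-0.258, 0.966, 0.001], [0.003, 0.002, -1.0]]
wrist_force: [-0.9, 0.4, 0.0]
opening: 0.0639
grip_force: 0.0
travel [-0.006, -0.015, 0.184] rot [0.002, -0.003, 0.001]
```

```bash
python3 -m handwheel '[{"travel":[-0.003,-0.008,0.02],"rotation":[0,0,0]},{"travel":[-0.006,-0.015,0.05],"rotation":[0,0,0]},{"travel":[-0.006,-0.015,0.09],"rotation":[0,0,0]},{"travel":[-0.006,-0.015,0.13],"rotation":[0,0,0]},{"travel":[-0.006,-0.015,0.165],"rotation":[0,0,0]},{"travel":[-0.006,-0.015,0.184],"rotation":[0,0,0]},{"travel":[-0.006,-0.015,0.184],"rotation":[0,0,0]},{"travel":[-0.006,-0.015,0.184],"rotation":[0,0,0]}]'
python3 -m handwheel '[{"travel":[0,0,0],"rotation":[0,0,0]},{"travel":[0,0,0],"rotation":[0,0,0]},{"travel":[0,0,0],"rotation":[0,0,0]},{"travel":[0,0,0],"rotation":[0,0,0]},{"travel":[0,0,0],"rotation":[0,0,0]},{"travel":[0,0,0],"rotation":[0,0,0]},{"travel":[0,0,0],"rotation":[0,0,0]},{"travel":[0,0,0],"rotation":[0,0,0]}]' -1 25
python3 -m handwheel '[{"travel":[0,0,-0.01],"rotation":[0,0,0]},{"travel":[0,0,-0.03],"rotation":[0,0,0]},{"travel":[0,0,-0.06],"rotation":[0,0,0]},{"travel":[0,0,-0.1],"rotation":[0,0,0]},{"travel":[0,0,-0.14],"rotation":[0,0,0]},{"travel":[0,0,-0.18],"rotation":[0,0,0]},{"travel":[0,0,-0.21],"rotation":[0,0,0]},{"travel":[0,0,-0.22],"rotation":[0,0,0]}]'
python3 -c "
from h import *
go(.455,.135,.135,194.9)"
```

```text
t: 4.37
tcp_pos: [0.4625, -0.0303, 0.0469]
tcp_rot: [[-0.966, -0.258, 0.001], [-0.258, 0.966, -0.0], [-0.001, -0.0, -1.0]]
wrist_force: [0.3, -0.5, 0.0]
opening: 0.0642
grip_force: 0.0
t: 5.03
tcp_pos: [0.4633, -0.0304, 0.0477]
tcp_rot: [[-0.966, -0.257, 0.003], [-0.257, 0.966, -0.0], [-0.003, -0.001, -1.0]]
wrist_force: [0.6, 1.4, 6.5]
opening: 0.0427
grip_force: 25.2
t: 5.7
tcp_pos: [0.4633, -0.0306, 0.1368]
tcp_rot: [[-0.966, -0.257, 0.004], [-0.257, 0.966, -0.001], [-0.003, -0.002, -1.0]]
wrist_force: [0.4, -0.3, -1.1]
opening: 0.0425
grip_force: 25.6
travel [-0.087, 0.405, 0.004] rot [-0.002, 0.003, 0.0]
```

```bash
python3 -m handwheel '[{"travel":[-0.005,0.025,0],"rotation":[0,0,0]},{"travel":[-0.018,0.08,0],"rotation":[0,0,0]},{"travel":[-0.034,0.155,0],"rotation":[0,0,0]},{"travel":[-0.052,0.235,0],"rotation":[0,0,0]},{"travel":[-0.068,0.31,0],"rotation":[0,0,0]},{"travel":[-0.08,0.37,0],"rotation":[0,0,0]},{"travel":[-0.086,0.4,0],"rotation":[0,0,0]},{"travel":[-0.087,0.405,0],"rotation":[0,0,0]}]'
python3 -m handwheel '[{"travel":[0,0,0.02],"rotation":[0,0,0]},{"travel":[0,0,0.06],"rotation":[0,0,0]},{"travel":[0,0,0.11],"rotation":[0,0,0]},{"travel":[0,0,0.16],"rotation":[0,0,0]},{"travel":[0,0,0.2],"rotation":[0,0,0]},{"travel":[0,0,0.222],"rotation":[0,0,0]},{"travel":[0,0,0.23],"rotation":[0,0,0]},{"travel":[0,0,0.23],"rotation":[0,0,0]}]'
```

```text
t: 6.37
tcp_pos: [0.4522, 0.1376, 0.1333]
tcp_rot: [[-0.965, -0.261, -0.002], [-0.261, 0.965, 0.001], [0.002, 0.001, -1.0]]
wrist_force: [-1.1, 0.6, -0.8]
opening: 0.0425
grip_force: 25.8
t: 7.03
tcp_pos: [0.4529, 0.1345, 0.0414]
tcp_rot: [[-0.967, -0.256, -0.002], [-0.256, 0.967, -0.001], [0.002, 0.0, -1.0]]
wrist_force: [-0.8, -0.2, -1.1]
opening: 0.0421
grip_force: 25.8
```

```bash
python3 -m handwheel '[{"travel":[0,0,0.002],"rotation":[0,0,0]},{"travel":[0,0,0.004],"rotation":[0,0,0]},{"travel":[0,0,0.006],"rotation":[0,0,0]},{"travel":[0,0,0.007],"rotation":[0,0,0]},{"travel":[0,0,0.008],"rotation":[0,0,0]},{"travel":[0,0,0.009],"rotation":[0,0,0]},{"travel":[0,0,0.009],"rotation":[0,0,0]},{"travel":[0,0,0.009],"rotation":[0,0,0]}]'
python3 -m handwheel '[{"travel":[0,0,0],"rotation":[0,0,0]},{"travel":[0,0,0],"rotation":[0,0,0]},{"travel":[0,0,0],"rotation":[0,0,0]},{"travel":[0,0,0],"rotation":[0,0,0]},{"travel":[0,0,-0.02],"rotation":[0,0,0]},{"travel":[0,0,-0.08],"rotation":[0,0,0]},{"travel":[0,0,-0.16],"rotation":[0,0,0]},{"travel":[0,0,-0.24],"rotation":[0,0,0]}]' 0.5
python3 -c "
from h import *
go(.478,.275,.18,151.7)"
```

```text
t: 7.7
tcp_pos: [0.4539, 0.1352, 0.0389]
tcp_rot: [[-0.966, -0.257, 0.0], [-0.257, 0.966, 0.0], [-0.0, -0.0, -1.0]]
wrist_force: [-0.9, -0.1, -0.1]
opening: 0.0427
grip_force: 25.8
t: 8.37
tcp_pos: [0.4528, 0.135, 0.1357]
tcp_rot: [[-0.966, -0.257, -0.002], [-0.257, 0.966, -0.0], [0.002, 0.0, -1.0]]
wrist_force: [1.2, 0.1, -0.1]
opening: 0.0643
grip_force: 0.0
travel [-0.151, 0.322, -0.111] rot [-0.001, -0.002, 0.72]
```

```bash
python3 -m handwheel '[{"travel":[-0.01,0.02,-0.04],"rotation":[0,0,0.05]},{"travel":[-0.03,0.07,-0.08],"rotation":[0,0,0.15]},{"travel":[-0.06,0.13,-0.11],"rotation":[0,0,0.26]},{"travel":[-0.09,0.19,-0.11],"rotation":[0,0,0.37]},{"travel":[-0.12,0.26,-0.11],"rotation":[0,0,0.48]},{"travel":[-0.14,0.3,-0.111],"rotation":[0,0,0.59]},{"travel":[-0.15,0.32,-0.111],"rotation":[0,0,0.69]},{"travel":[-0.151,0.322,-0.111],"rotation":[0,0,0.72]}]'
python3 -m handwheel '[{"travel":[0,0,0],"rotation":[0,0,0]},{"travel":[0,0,0],"rotation":[0,0,0]},{"travel":[0,0,0],"rotation":[0,0,0]},{"travel":[0,0,0],"rotation":[0,0,0]},{"travel":[0,0,0],"rotation":[0,0,0]},{"travel":[0,0,0],"rotation":[0,0,0]},{"travel":[0,0,0],"rotation":[0,0,0]},{"travel":[0,0,0],"rotation":[0,0,0]}]'
python3 - <<'E'
from rig import r
from h import *
s=r.get_state(); print(s["t"],s["tcp_pos"])
f=r.grab_frame("wrist"); cv2.imwrite("pics/w2.png",cv2.cvtColor(f["pixels"],cv2.COLOR_RGB2BGR))
K,E=f["camera_matrix"],f["extrinsics"]; np.savez("w2.npz",K=K,E=E)
for l in ["roller","rack"]:
    for d in r.regions_of(l,f)[:1]:
        m=d["pixels"]; c=cv2.minAreaRect(np.argwhere(m)[:,::-1].astype(np.float32)); print(l,d["score"],c,ray(c[0],.05,K,E).round(4))
E
```

```text
t: 9.03
tcp_pos: [0.4796, 0.2773, 0.18]
tcp_rot: [[-0.88, 0.475, 0.001], [0.475, 0.88, 0.001], [-0.001, 0.001, -1.0]]
wrist_force: [0.2, -0.1, -1.7]
opening: 0.0639
grip_force: 0.0
t: 9.7
tcp_pos: [0.4791, 0.275, 0.1792]
tcp_rot: [[-0.88, 0.474, -0.0], [0.474, 0.88, 0.0], [0.0, 0.0, -1.0]]
wrist_force: [0.7, -0.3, -0.6]
opening: 0.0638
grip_force: 0.0
9.7 [0.47911594 0.2750146  0.1792471 ]
roller 0.56 ((343.9846496582031, 194.5301971435547), (43.03664779663086, 145.05645751953125), 0.43405061960220337) [0.4928 0.2915 0.05  ]
rack 0.62 ((340.9999694824219, 179.49998474121094), (63.99999237060547, 136.99996948242188), 0.0) [0.4789 0.2955 0.05  ]
```

View pics/w2.png

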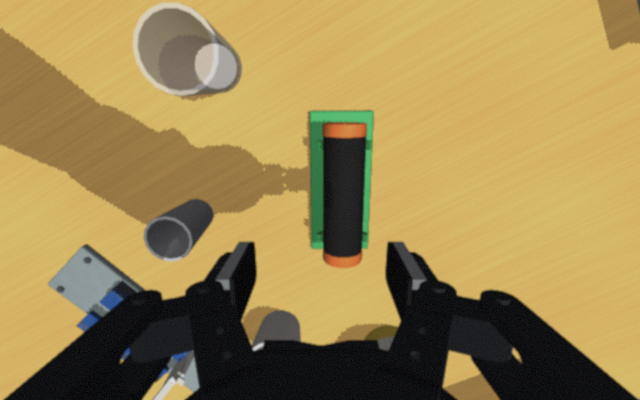

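```bash
python3 - <<'E'
from h import *
d=np.load("w2.npz");K,E=d["K"],d["E"]
print((-E[:3,:3].T@E[:3,3]).round(3))
for z in (.05,.069):
    a=ray((345,122),z,K,E);b=ray((342.5,267),z,K,E); print(z,a.round(4),b.round(4),((a+b)/2).round(4),np.linalg.norm(a-b).round(4),np.degrees(np.arctan2(*(b-a)[1::-1])))
for n,uv in[("nl",(310,111)),("nr",(374,111)),("fr",(369,248)),("fl",(312,248))]: print(n,ray(uv,.008,K,E).round(4))
# fit with roller top generators/edges: end rims
th=np.linspace(0,2*np.pi,60)
rim=lambda x:np.c_[np.full(60,x),.019*np.cos(th),.05+.019*np.sin(th)]
def f(p):
    q=np.vstack([proj(w(p,rim(-.065)),K,E),proj(w(p,rim(.065)),K,E)])
    n=q[:60];m=q[60:]
    return [q[:,1].min()-122,q[:,1].max()-267,n[:,0].min()-323,n[:,0].max()-367,m[:,0].min()-323,m[:,0].max()-362]
s=least_squares(f,[.49,.29,-.49]);print(s.x.round(4),np.degrees(s.x[2]),np.round(s.fun,1))
x,y,a=s.x
go(x,y,.10,180+np.degrees(a));go(x,y,.031,180+np.degrees(a))
E
```

```text
[0.415 0.309 0.321]
0.05 [0.4355 0.3218 0.05  ] [0.5583 0.2563 0.05  ] [0.4969 0.289  0.05  ] 0.1391 -28.066547262240203
0.069 [0.4341 0.3208 0.069 ] [0.5483 0.26   0.069 ] [0.4912 0.2904 0.069 ] 0.1293 -28.06654726224022
nl [0.4129 0.2983 0.008 ]
nr [0.4428 0.3537 0.008 ]
fr [0.5733 0.2851 0.008 ]
fl [0.5431 0.229  0.008 ]
[ 0.4927  0.2911 -0.4909] -28.1262659592951 [-1.1  1.3 -0.2  0.2  0.  -0. ]
travel [-0.011, 0.051, 0.198] rot [-0.0, -0.0, -0.003]
travel [-0.011, 0.051, 0.371] rot [-0.0, -0.0, -0.003]
```

The wrist view shows the roller centred at about (344,195), running straight up the image on its rack, between the open fingers. The fit puts it at (0.4927, 0.2911) with yaw -28.1°, and the rack corners agree.

```bash
python3 -m handwheel '[{"travel":[-0.003,0.015,0.03],"rotation":[0,0,0]},{"travel":[-0.007,0.035,0.09],"rotation":[0,0,0]},{"travel":[-0.011,0.051,0.16],"rotation":[0,0,0]},{"travel":[-0.011,0.051,0.23],"rotation":[0,0,0]},{"travel":[-0.011,0.051,0.29],"rotation":[0,0,0]},{"travel":[-0.011,0.051,0.34],"rotation":[0,0,0]},{"travel":[-0.011,0.051,0.365],"rotation":[0,0,0]},{"travel":[-0.011,0.051,0.371],"rotation":[0,0,0]}]'
python3 -m handwheel '[{"travel":[0,0,0],"rotation":[0,0,0]},{"travel":[0,0,0],"rotation":[0,0,0]},{"travel":[0,0,0],"rotation":[0,0,0]},{"travel":[0,0,0],"rotation":[0,0,0]},{"travel":[0,0,0],"rotation":[0,0,0]},{"travel":[0,0,0],"rotation":[0,0,0]},{"travel":[0,0,0],"rotation":[0,0,0]},{"travel":[0,0,0],"rotation":[0,0,0]}]' -1 40
python3 -m handwheel '[{"travel":[0,0,-0.01],"rotation":[0,0,0]},{"travel":[0,0,-0.03],"rotation":[0,0,0]},{"travel":[0,0,-0.06],"rotation":[0,0,0]},{"travel":[0,0,-0.1],"rotation":[0,0,0]},{"travel":[0,0,-0.15],"rotation":[0,0,0]},{"travel":[0,0,-0.2],"rotation":[0,0,0]},{"travel":[0,0,-0.24],"rotation":[0,0,0]},{"travel":[0,0,-0.26],"rotation":[0,0,0]}]'
python3 - <<'E'
from h import *
b=np.array([.5915,.0150,np.radians(14.9)]); p=w(b,[.036,0,0])[0];print(p)
go(p[0],p[1],.17,194.9)
E
```

```text
t: 10.52
tcp_pos: [0.4906, 0.2903, 0.0278]
tcp_rot: [[-0.881, 0.474, -0.005], [0.474, 0.881, -0.002], [0.003, -0.004, -1.0]]
wrist_force: [-0.6, -0.0, -0.5]
opening: 0.0639
grip_force: 0.0
t: 11.18
tcp_pos: [0.4935, 0.291, 0.0324]
tcp_rot: [[-0.88, 0.474, 0.002], [0.474, 0.88, -0.0], [-0.002, 0.001, -1.0]]
wrist_force: [-1.5, -3.1, 5.8]
opening: 0.0356
grip_force: 41.6
t: 11.85
tcp_pos: [0.4944, 0.2921, 0.1384]
tcp_rot: [[-0.881, 0.474, 0.005], [0.474, 0.881, 0.003], [-0.003, 0.005, -1.0]]
wrist_force: [0.6, 0.3, -1.6]
opening: 0.0355
grip_force: 40.6
[0.62628954 0.02425678 0.        ]
travel [-0.608, -0.433, -0.079] rot [0.003, 0.004, -0.72]
```

```bash
python3 -m handwheel '[{"travel":[-0.01,-0.01,-0.02],"rotation":[0,0,-0.02]},{"travel":[-0.04,-0.03,-0.05],"rotation":[0,0,-0.06]},{"travel":[-0.09,-0.065,-0.079],"rotation":[0,0,-0.12]},{"travel":[-0.15,-0.11,-0.079],"rotation":[0,0,-0.19]},{"travel":[-0.21,-0.15,-0.079],"rotation":[0,0,-0.26]},{"travel":[-0.28,-0.2,-0.079],"rotation":[0,0,-0.33]},{"travel":[-0.35,-0.25,-0.079],"rotation":[0,0,-0.41]},{"travel":[-0.41,-0.29,-0.079],"rotation":[0,0,-0.48]}]'
python3 - <<'E'
from h import *
go(.6263,.0243,.17,194.9)
E
```

```text
t: 12.52
tcp_pos: [0.5826, 0.1094, 0.1667]
tcp_rot: [[-1.0, -0.012, 0.0], [-0.012, 1.0, -0.0], [-0.0, -0.0, -1.0]]
wrist_force: [0.2, 0.5, -1.8]
opening: 0.0357
grip_force: 40.6
travel [-0.106, -0.214, -0.008] rot [-0.0, 0.0, -0.236]
```

```bash
python3 -m handwheel '[{"travel":[-0.03,-0.06,0],"rotation":[0,0,-0.07]},{"travel":[-0.06,-0.115,0],"rotation":[0,0,-0.13]},{"travel":[-0.08,-0.16,0],"rotation":[0,0,-0.18]},{"travel":[-0.095,-0.19,0],"rotation":[0,0,-0.215]},{"travel":[-0.103,-0.207,0],"rotation":[0,0,-0.23]},{"travel":[-0.106,-0.214,0],"rotation":[0,0,-0.236]},{"travel":[-0.106,-0.214,0],"rotation":[0,0,-0.236]},{"travel":[-0.106,-0.214,0],"rotation":[0,0,-0.236]}]'
python3 - <<'E'
from rig import r
from h import *
s=r.get_state(); print(s["t"],s["tcp_pos"],s["wrist_force"])
out=[]
for n in("wrist","top","scene"):
    f=r.grab_frame(n); g=cv2.cvtColor(f["pixels"],cv2.COLOR_RGB2BGR); cv2.imwrite(f"pics/{n}3.png",g); np.savez(n+"3.npz",K=f["camera_matrix"],E=f["extrinsics"])
    out.append(g)
t=cv2.resize(out[2][170:320,230:430],(800,600),interpolation=cv2.INTER_CUBIC)
cv2.imwrite("pics/scene3c.png",t)
E
```

```text
t: 13.18
tcp_pos: [0.6249, 0.0263, 0.1663]
tcp_rot: [[-0.967, -0.253, -0.001], [-0.253, 0.967, 0.001], [0.0, 0.001, -1.0]]
wrist_force: [-1.2, 0.4, -1.9]
opening: 0.0357
grip_force: 40.6
13.1833 [0.62486578 0.02633994 0.16631229] [-1.18489632  0.36257671 -1.91577999]
```

View pics/wrist3.png

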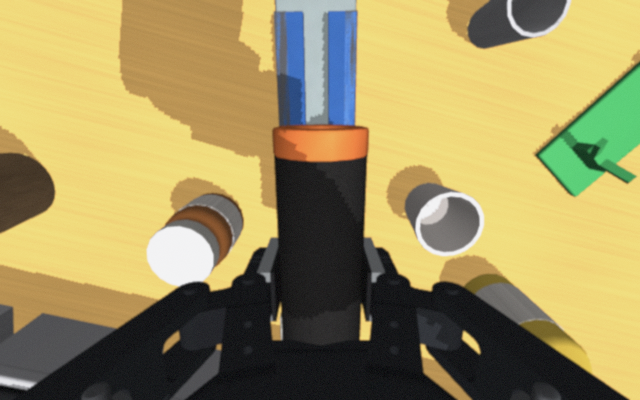

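View pics/scene3c.png

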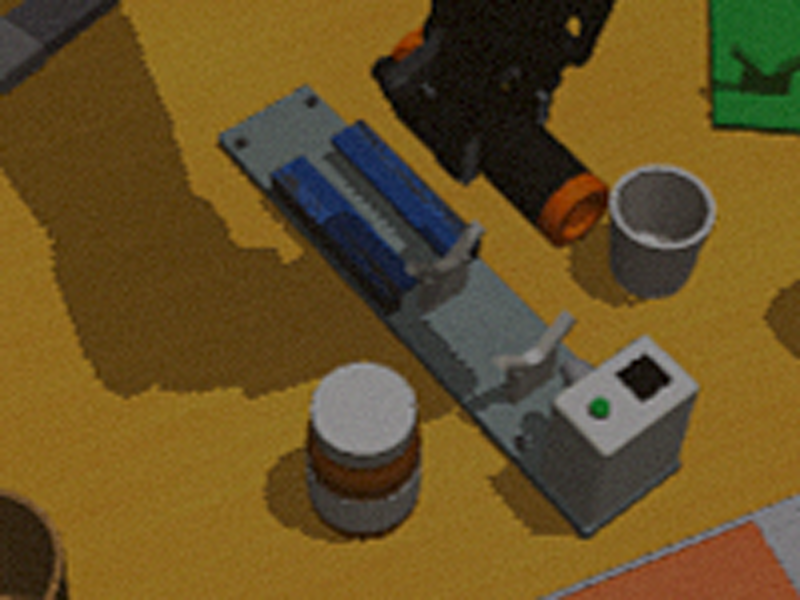

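```bash
python3 - <<'E'
from h import *
L=lambda n:(lambda d:(d["K"],d["E"]))(np.load(n+".npz"))
sc,tp,w1,w3=L("scene3"),L("top0"),L("w1"),L("wrist3")
t=lambda l:np.array(l)/2+[130,80]
s=lambda l:np.array(l)/4+[230,170]
S=(np.array([[-.17,-.035,.01],[-.17,.035,.01],[.17,-.035,0],[.128,-.033,.092],[.17,-.033,.092],[.17,.033,.092],[.128,.033,.092]]),s([[220,135],[312,88],[587,537],[553,408],[610,457],[698,387],[645,338]]),*sc)
T=(np.array([[-.17,.035,.01],[-.17,-.035,.01],[.17,.033,.092],[.17,-.033,.092],[.128,.033,.092],[.128,-.033,.092]]),t([[372,308],[421,298],[308,54],[356,42],[319,85],[366,73]]),*tp)
W=(np.array([[-.17,-.035,.01],[-.17,.035,.01]]),np.array([[264,147],[323,147.]]),*w1)
for n,o in(("S",[S]),("T",[T]),("all",[S,T,W])):
    b,e=fit(o,[.59,.015,.26]);print(n,b.round(4),np.degrees(b[2]).round(2),e)
np.save("bed.npy",b)
for z in(.04,.065): print("bed pts in w1?",)
K,E=w3
print("lip mid at -113 row/col",proj(w(b,[[-.113,0,.029],[-.113,.03,.029],[-.113,-.03,.029]]),K,E).round(1))
c=ray(s([583,207]),.185,*sc);print("far end centre if z .185",c.round(4))
th=np.linspace(0,2*np.pi,60)
tcp=np.array([.6263,.0243]) 
def f(p):
    q=proj(w(p[:3],np.c_[np.full(60,-.065),.019*np.cos(th),p[3]+.019*np.sin(th)]),K,E)
    m=proj(w(p[:3],[[.065,0,p[3]]]),*sc)[0]
    return [q[:,1].min()-126,q[:,0].min()-273,q[:,0].max()-369,*(m-s([583,207]))]
r_=least_squares(f,[.626,.024,.26,.185]);print("roller",r_.x.round(4),np.degrees(r_.x[2]),np.round(r_.fun,1))
i=np.array([[np.cos(b[2]),np.sin(b[2])],[-np.sin(b[2]),np.cos(b[2])]])
print("roller in bed",i@(r_.x[:2]-b[:2]))
from rig import r
print("tcp in bed",i@(np.array(r.get_state()["tcp_pos"])[:2]-b[:2]),r.get_state()["tcp_pos"])
E
```

```text
S [0.5969 0.0159 0.2609] 14.95 [-0.3  0.1 -0.4 -1.2 -0.2  2.4 -0.5 -1.8 -0.5  0.8  1.9  0.4  0.8 -1.4]
T [0.5884 0.0135 0.2549] 14.6 [-0.1  1.9  0.7  0.4  0.1 -0.2  0.8 -0.2 -1.6 -0.5 -0.3 -0.6]
all [0.593  0.015  0.2582] 14.79 [-1.  -1.  -1.1 -2.3 -1.6  1.  -1.9 -3.2 -2.  -0.6  0.5 -0.9 -0.6 -2.7
 -0.5  0.1  0.3 -1.4 -0.6 -1.8 -0.  -1.9 -2.3 -2.1 -1.  -2.3 -0.6  0.3
  0.7  0.5]
bed pts in w1?
bed pts in w1?
lip mid at -113 row/col [[316.1  12. ]
 [353.2  11.9]
 [278.9  12.1]]
far end centre if z .185 [0.686  0.0465 0.185 ]
roller [0.625  0.0287 0.2843 0.1838] 16.291006177198106 [-0.2 -0.3  0.3  0.5  0.8]
roller in bed [0.03444774 0.00508051]
tcp in bed [0.03373457 0.00321653] [0.62480468 0.02674932 0.16640897]
```

The wrist view shows the roller's orange end centred at (321,127) over the track, whose lips are centred at column 316. The scene crop shows the clear bed, both saddles and the drive head, with the jar and creamer well to the sides. I shift 3.5 mm in -y and lower slowly.

```bash
python3 -m handwheel '[{"travel":[-0.002,-0.004,0.02],"rotation":[0,0,0]},{"travel":[-0.004,-0.009,0.06],"rotation":[0,0,0]},{"travel":[-0.004,-0.009,0.11],"rotation":[0,0,0]},{"travel":[-0.004,-0.009,0.16],"rotation":[0,0,0]},{"travel":[-0.004,-0.009,0.21],"rotation":[0,0,0]},{"travel":[-0.004,-0.009,0.25],"rotation":[0,0,0]},{"travel":[-0.004,-0.009,0.272],"rotation":[0,0,0]},{"travel":[-0.004,-0.009,0.28],"rotation":[0,0,0]}]'
python3 -m handwheel '[{"travel":[0,0,0],"rotation":[0,0,0]},{"travel":[0,0,0.002],"rotation":[0,0,0]},{"travel":[0,0,0.004],"rotation":[0,0,0]},{"travel":[0,0,0.006],"rotation":[0,0,0]},{"travel":[0,0,0.008],"rotation":[0,0,0]},{"travel":[0,0,0.01],"rotation":[0,0,0]},{"travel":[0,0,0.01],"rotation":[0,0,0]},{"travel":[0,0,0.01],"rotation":[0,0,0]}]'
```

```text
t: 14.0
tcp_pos: [0.6258, 0.0233, 0.052]
tcp_rot: [[-0.967, -0.254, -0.004], [-0.254, 0.967, 0.0], [0.004, 0.001, -1.0]]
wrist_force: [-0.0, -0.7, -1.4]
opening: 0.0357
grip_force: 40.5
t: 14.67
tcp_pos: [0.6277, 0.0229, 0.0505]
tcp_rot: [[-0.967, -0.253, 0.0], [-0.253, 0.967, 0.0], [-0.0, -0.0, -1.0]]
wrist_force: [-0.1, 1.2, -1.6]
opening: 0.0358
grip_force: 40.5
```

```bash
python3 -m handwheel '[{"travel":[0,0,0.001],"rotation":[0,0,0]},{"travel":[0,0,0.002],"rotation":[0,0,0]},{"travel":[0,0,0.003],"rotation":[0,0,0]},{"travel":[0,0,0.004],"rotation":[0,0,0]},{"travel":[0,0,0.005],"rotation":[0,0,0]},{"travel":[0,0,0.006],"rotation":[0,0,0]},{"travel":[0,0,0.007],"rotation":[0,0,0]},{"travel":[0,0,0.007],"rotation":[0,0,0]}]'
```

```text
t: 15.33
tcp_pos: [0.6278, 0.0233, 0.0481]
tcp_rot: [[-0.967, -0.254, 0.0], [-0.254, 0.967, 0.001], [-0.001, 0.001, -1.0]]
wrist_force: [-1.9, 1.7, 3.0]
opening: 0.0353
grip_force: 41.2
```

```bash
python3 -m handwheel '[{"travel":[0,0,0],"rotation":[0,0,0]},{"travel":[0,0,0],"rotation":[0,0,0]},{"travel":[0,0,0],"rotation":[0,0,0]},{"travel":[0,0,0],"rotation":[0,0,0]},{"travel":[0,0,0],"rotation":[0,0,0]},{"travel":[0,0,-0.02],"rotation":[0,0,0]},{"travel":[0,0,-0.08],"rotation":[0,0,0]},{"travel":[0,0,-0.16],"rotation":[0,0,0]}]' 0.2
python3 -m handwheel '[{"travel":[0,0,-0.08],"rotation":[0,0,0]},{"travel":[0,0,-0.17],"rotation":[0,0,0]},{"travel":[0.02,-0.04,-0.22],"rotation":[0,0,0]},{"travel":[0.05,-0.1,-0.24],"rotation":[0,0,0]},{"travel":[0.09,-0.18,-0.25],"rotation":[0,0,0]},{"travel":[0.13,-0.26,-0.25],"rotation":[0,0,0]},{"travel":[0.17,-0.34,-0.25],"rotation":[0,0,0]},{"travel":[0.21,-0.42,-0.25],"rotation":[0,0,0]}]'
python3 - <<'E'
from rig import r
from h import *
s=r.get_state(); print(s["t"],s["tcp_pos"])
f=r.grab_frame("top"); g=cv2.cvtColor(f["pixels"],cv2.COLOR_RGB2BGR); cv2.imwrite("pics/top4.png",g)
h=r.grab_frame("scene"); g2=cv2.cvtColor(h["pixels"],cv2.COLOR_RGB2BGR)
cv2.imwrite("pics/s4c.png",cv2.resize(np.hstack([g2[150:320,200:400],g[90:260,250:450]]),(800,340),interpolation=cv2.INTER_CUBIC))
go(.505,-.29,.20,194.9)
E
```

```text
t: 16.0
tcp_pos: [0.6249, 0.023, 0.1096]
tcp_rot: [[-0.967, -0.253, -0.007], [-0.253, 0.967, 0.0], [0.006, 0.002, -1.0]]
wrist_force: [0.2, -0.1, 0.2]
opening: 0.0513
grip_force: 0.0
t: 16.67
tcp_pos: [0.5887, -0.1624, 0.2128]
tcp_rot: [[-0.967, -0.254, 0.001], [-0.254, 0.967, -0.001], [-0.001, -0.001, -1.0]]
wrist_force: [-0.5, 0.0, 0.9]
opening: 0.0514
grip_force: 0.0
16.6667 [ 0.58867423 -0.16239833  0.21277519]
travel [0.279, -0.25, 0.032] rot [-0.002, 0.0, -0.01]
```

View pics/s4c.png

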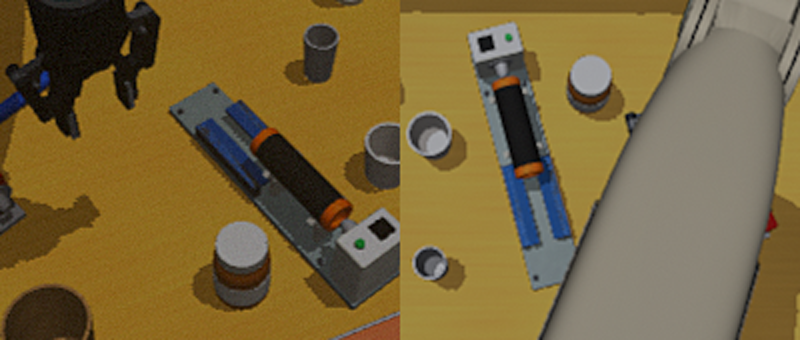

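The roller sits straight in both saddles, with its near end over the lips' inner ends and a gap before the drive head. Next I look at the tailstock.

```bash
python3 -m handwheel '[{"travel":[0.05,-0.045,0],"rotation":[0,0,-0.03]},{"travel":[0.11,-0.1,0],"rotation":[0,0,-0.07]},{"travel":[0.17,-0.155,0],"rotation":[0,0,-0.11]},{"travel":[0.22,-0.2,0.01],"rotation":[0,0,-0.14]},{"travel":[0.26,-0.233,0.02],"rotation":[0,0,-0.16]},{"travel":[0.279,-0.25,0.03],"rotation":[0,0,-0.16]},{"travel":[0.279,-0.25,0.03],"rotation":[0,0,-0.16]},{"travel":[0.279,-0.25,0.03],"rotation":[0,0,-0.16]}]' 0.4
python3 - <<'E'
from rig import r
from h import *
s=r.get_state(); print(s["t"],s["tcp_pos"])
f=r.grab_frame("wrist"); g=cv2.cvtColor(f["pixels"],cv2.COLOR_RGB2BGR)
K,E=f["camera_matrix"],f["extrinsics"]; np.savez("w5.npz",K=K,E=E)
for d in r.regions_of("tailstock",f)[:1]+r.search_frame("tail_stub_tip",f)[:1]: print(d["score"],d["xy"],ray(d["xy"],.055,K,E))
cv2.imwrite("pics/w5c.png",cv2.resize(g[100:250,220:420],(800,600),interpolation=cv2.INTER_CUBIC))
E
```

```text
t: 17.43
tcp_pos: [0.5065, -0.2853, 0.1996]
tcp_rot: [[-0.912, -0.41, 0.0], [-0.41, 0.912, 0.001], [-0.0, 0.001, -1.0]]
wrist_force: [0.7, 0.8, -0.3]
opening: 0.0599
grip_force: 0.0
17.4333 [ 0.50647914 -0.2853156   0.19960104]
0.91 [316.4, 178.8] [ 0.50144888 -0.29127328  0.055     ]
0.75 [314.9, 182.7] [ 0.5055421  -0.29102931  0.055     ]
```

View pics/w5c.png

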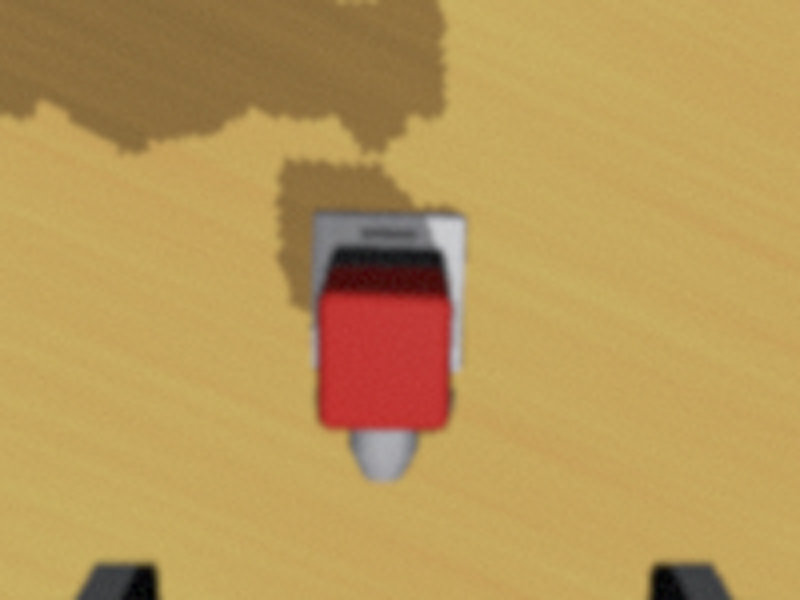

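The view shows the tailstock square to the tool: red top at (384,360), stub downward to (384,480) and shoe rear edge at row 213 of the crop.

```bash
python3 - <<'E'
from h import *
d=np.load("w5.npz");K,E=d["K"],d["E"]
uv=np.array([[320,292],[447,292],[450,430],[318,430],[313,213],[467,213]])/4+[220,100]
L=np.array([[-.016,-.015,.084],[-.016,.015,.084],[.016,.015,.084],[.016,-.015,.084],[-.022,-.021,.008],[-.022,.021,.008]])
x,e=fit([(L,uv,K,E)],[.505,-.288,.42]);print(x.round(4),np.degrees(x[2]),e)
np.save("tail.npy",x)
go(x[0],x[1],.11,180+np.degrees(x[2]));go(x[0],x[1],.031,180+np.degrees(x[2]))
E
```

```text
[ 0.505  -0.2894  0.4131] 23.6709163879446 [-1.2 -0.5  2.2 -0.2  0.6  0.8 -0.3  0.5 -0.3 -0.4 -0.2 -0. ]
travel [0.01, -0.008, 0.225] rot [-0.0, 0.001, 0.011]
travel [0.01, -0.008, 0.422] rot [-0.0, 0.001, 0.011]
```

```bash
python3 -m handwheel '[{"travel":[0.004,-0.004,0.03],"rotation":[0,0,0.011]},{"travel":[0.01,-0.008,0.09],"rotation":[0,0,0.011]},{"travel":[0.01,-0.008,0.16],"rotation":[0,0,0.011]},{"travel":[0.01,-0.008,0.24],"rotation":[0,0,0.011]},{"travel":[0.01,-0.008,0.32],"rotation":[0,0,0.011]},{"travel":[0.01,-0.008,0.38],"rotation":[0,0,0.011]},{"travel":[0.01,-0.008,0.412],"rotation":[0,0,0.011]},{"travel":[0.01,-0.008,0.422],"rotation":[0,0,0.011]}]'
python3 -m handwheel '[{"travel":[0,0,0],"rotation":[0,0,0]},{"travel":[0,0,0],"rotation":[0,0,0]},{"travel":[0,0,0],"rotation":[0,0,0]},{"travel":[0,0,0],"rotation":[0,0,0]},{"travel":[0,0,0],"rotation":[0,0,0]},{"travel":[0,0,0],"rotation":[0,0,0]},{"travel":[0,0,0],"rotation":[0,0,0]},{"travel":[0,0,0],"rotation":[0,0,0]}]' -1 60
python3 -m handwheel '[{"travel":[0,0,0],"rotation":[0,0,0]},{"travel":[0,0,0],"rotation":[0,0,0]},{"travel":[0,0,0],"rotation":[0,0,0]},{"travel":[0,0,-0.02],"rotation":[0,0,0]},{"travel":[0,0,-0.05],"rotation":[0,0,0]},{"travel":[0,0,-0.1],"rotation":[0,0,0]},{"travel":[0,0,-0.14],"rotation":[0,0,0]},{"travel":[0,0,-0.15],"rotation":[0,0,0]}]'
python3 - <<'E'
from h import *
b=np.load("bed.npy"); p=w(b,[-.15,0,0])[0]; print(p)
go(p[0],p[1],.1,180+np.degrees(b[2]))
E
```

```text
t: 18.25
tcp_pos: [0.5018, -0.2879, 0.0269]
tcp_rot: [[-0.916, -0.401, -0.005], [-0.401, 0.916, 0.004], [0.003, 0.006, -1.0]]
wrist_force: [-1.1, 0.0, 0.4]
opening: 0.0599
grip_force: 0.0
t: 18.92
tcp_pos: [0.5049, -0.291, 0.0319]
tcp_rot: [[-0.916, -0.401, 0.002], [-0.401, 0.916, -0.001], [-0.001, -0.002, -1.0]]
wrist_force: [0.6, 1.1, 4.5]
opening: 0.0293
grip_force: 59.8
t: 19.58
tcp_pos: [0.5055, -0.2916, 0.0939]
tcp_rot: [[-0.916, -0.401, 0.003], [-0.401, 0.916, -0.003], [-0.002, -0.004, -1.0]]
wrist_force: [1.1, -0.4, -1.9]
opening: 0.0299
grip_force: 59.4
[ 0.44797968 -0.02326724  0.        ]
travel [-0.137, 0.672, -0.018] rot [-0.004, 0.002, 0.147]
```

```bash
python3 -m handwheel '[{"travel":[-0.01,0.05,-0.01],"rotation":[0,0,0.01]},{"travel":[-0.029,0.14,-0.018],"rotation":[0,0,0.03]},{"travel":[-0.049,0.24,-0.018],"rotation":[0,0,0.055]},{"travel":[-0.07,0.34,-0.018],"rotation":[0,0,0.08]},{"travel":[-0.09,0.44,-0.018],"rotation":[0,0,0.105]},{"travel":[-0.11,0.54,-0.018],"rotation":[0,0,0.13]},{"travel":[-0.127,0.622,-0.018],"rotation":[0,0,0.147]},{"travel":[-0.137,0.672,-0.018],"rotation":[0,0,0.147]}]'
python3 -m handwheel '[{"travel":[0,0,0],"rotation":[0,0,0]},{"travel":[0,0,0.01],"rotation":[0,0,0]},{"travel":[0,0,0.03],"rotation":[0,0,0]},{"travel":[0,0,0.06],"rotation":[0,0,0]},{"travel":[0,0,0.08],"rotation":[0,0,0]},{"travel":[0,0,0.09],"rotation":[0,0,0]},{"travel":[0,0,0.09],"rotation":[0,0,0]},{"travel":[0,0,0.09],"rotation":[0,0,0]}]'
python3 - <<'E'
from rig import r
from h import *
s=r.get_state(); print(s["t"],s["tcp_pos"])
g2=[]
for n in("wrist","scene"):
    f=r.grab_frame(n); g=cv2.cvtColor(f["pixels"],cv2.COLOR_RGB2BGR); np.savez(n+"6.npz",K=f["camera_matrix"],E=f["extrinsics"]); g2.append(g); cv2.imwrite(f"pics/{n}6.png",g)
a=cv2.resize(g2[0][120:360,240:400],(400,600),interpolation=cv2.INTER_CUBIC)
b=cv2.resize(g2[1][150:300,240:340],(400,600),interpolation=cv2.INTER_CUBIC)
cv2.imwrite("pics/c6.png",np.hstack([a,b]))
i=np.load("bed.npy"); c,s_=np.cos(i[2]),np.sin(i[2]); d=np.array(s["tcp_pos"])[:2]-i[:2]; print("tcp in bed",c*d[0]+s_*d[1],-s_*d[0]+c*d[1], np.degrees(np.arctan2(-np.array(s["tcp_rot"])[1,0],-np.array(s["tcp_rot"])[0,0])),np.degrees(i[2]))
E
```

```text
t: 20.25
tcp_pos: [0.4437, -0.0191, 0.0973]
tcp_rot: [[-0.966, -0.257, -0.003], [-0.257, 0.966, 0.002], [0.002, 0.002, -1.0]]
wrist_force: [-0.2, 0.6, -4.3]
opening: 0.03
grip_force: 60.0
t: 20.92
tcp_pos: [0.4464, -0.0227, 0.0616]
tcp_rot: [[-0.967, -0.254, -0.001], [-0.254, 0.967, 0.0], [0.001, 0.0, -1.0]]
wrist_force: [0.6, 1.5, -2.6]
opening: 0.0294
grip_force: 60.1
20.9167 [ 0.44639288 -0.02272049  0.06159885]
tcp in bed -0.15139463304030798 0.0009337380864666359 14.728666015458527 14.791098958564493
```

View pics/c6.png

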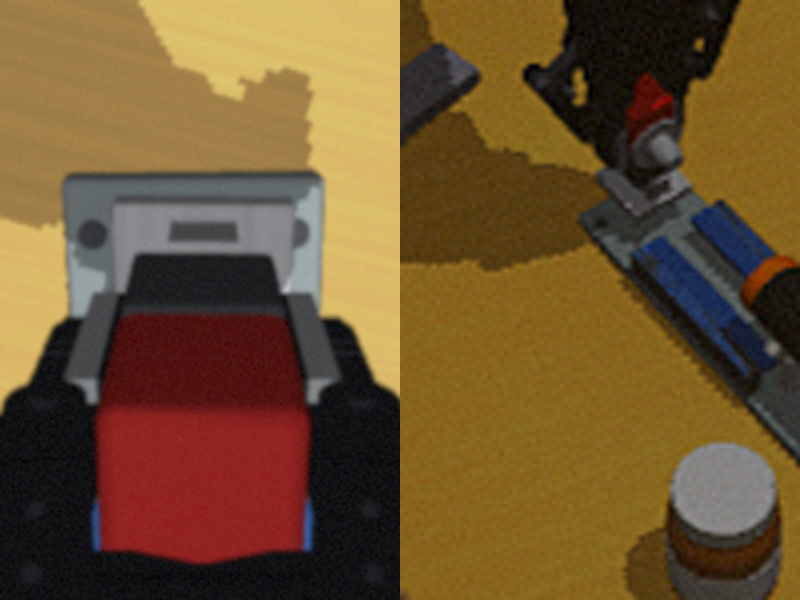

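The left half shows the held tailstock above the landing, with its shoe's rear edge between (112,200) and (297,198) and the landing corners at (63,175) and (323,173). The right half shows the stub pointing along the track at the roller's end.

```bash
python3 - <<'E'
from h import *
d=np.load("wrist6.npz");K,E=d["K"],d["E"]; b=np.load("bed.npy"); c,s=np.cos(b[2]),np.sin(b[2])
B=lambda p:(np.array([[c,s],[-s,c]])@(p[:2]-b[:2])*1000).round(1)
q=lambda u,v:np.array([u,v])/2.5+[240,120]
print("landing",B(ray(q(63,175),.01,K,E)),B(ray(q(323,173),.01,K,E)))
print("shoe",B(ray(q(112,200),.0377,K,E)),B(ray(q(297,198),.0377,K,E)))
E
```

```text
landing [-172.3  -34.9] [-172.7   33. ]
shoe [-173.7  -19. ] [-174.1   22.8]
```

```bash
python3 -m handwheel '[{"travel":[0,-0.003,0.008],"rotation":[0,0,0]},{"travel":[0,-0.006,0.018],"rotation":[0,0,0]},{"travel":[0,-0.006,0.028],"rotation":[0,0,0]},{"travel":[0,-0.006,0.036],"rotation":[0,0,0]},{"travel":[0,-0.006,0.041],"rotation":[0,0,0]},{"travel":[0,-0.006,0.043],"rotation":[0,0,0]},{"travel":[0,-0.006,0.043],"rotation":[0,0,0]},{"travel":[0,-0.006,0.043],"rotation":[0,0,0]}]'
python3 - <<'E'
from rig import r
from h import *
s=r.get_state();f=r.grab_frame("wrist");K,E=f["camera_matrix"],f["extrinsics"];np.savez("w7.npz",K=K,E=E)
g=cv2.cvtColor(f["pixels"],cv2.COLOR_RGB2BGR);cv2.imwrite("pics/w7.png",g)
b=np.load("bed.npy"); c,s_=np.cos(b[2]),np.sin(b[2])
B=lambda p:(np.array([[c,s_],[-s_,c]])@(np.array(p)[:2]-b[:2])*1000).round(1)
print(B(s["tcp_pos"]),np.array(s["tcp_pos"]).round(4))
# corner rows/cols where predicted landing corners lie; luminance profile along a row through landing & shoe
L=proj(w(b,[[-.165,-.035,.01],[-.165,.035,.01]]),K,E);print(L.round(1))
for row in (int(L[0,1])-2,int(L[0,1]),int(L[0,1])+3,int(L[0,1])+6,int(L[0,1])+9):
    print(row,[tuple(int(v) for v in g[row,x]) for x in range(256,380,2)][0:0],' '.join(f"{x}:{int(g[row,x,0])}" for x in range(258,380,2)))
E
```

```text
t: 21.68
tcp_pos: [0.4472, -0.0245, 0.0448]
tcp_rot: [[-0.967, -0.255, -0.0], [-0.255, 0.967, 0.0], [0.0, 0.0, -1.0]]
wrist_force: [-0.3, 0.2, -2.4]
opening: 0.0297
grip_force: 60.1
[-151.1   -1. ] [ 0.4472 -0.0245  0.0448]
[[264.1 208. ]
 [379.4 207.9]]
206 [] 258:70 260:68 262:70 264:92 266:106 268:107 270:106 272:107 274:107 276:106 278:106 280:102 282:103 284:103 286:134 288:137 290:141 292:143 294:141 296:140 298:137 300:141 302:144 304:143 306:141 308:139 310:143 312:139 314:136 316:136 318:138 320:136 322:138 324:138 326:140 328:143 330:139 332:139 334:139 336:139 338:136 340:133 342:140 344:142 346:143 348:140 350:139 352:140 354:139 356:134 358:111 360:105 362:107 364:105 366:108 368:111 370:107 372:108 374:109 376:111 378:104
208 [] 258:71 260:71 262:71 264:91 266:105 268:105 270:107 272:106 274:103 276:104 278:105 280:106 282:104 284:105 286:133 288:136 290:140 292:144 294:142 296:141 298:139 300:139 302:139 304:143 306:141 308:118 310:111 312:113 314:114 316:114 318:117 320:113 322:115 324:112 326:115 328:115 330:115 332:114 334:124 336:141 338:138 340:137 342:142 344:141
[... 869 characters left out ...]
:72 324:71 326:71 328:70 330:73 332:72 334:87 336:133 338:134 340:135 342:141 344:140 346:140 348:141 350:140 352:139 354:136 356:125 358:106 360:105 362:99 364:98 366:121 368:157 370:152 372:172 374:164 376:123 378:106
217 [] 258:74 260:71 262:74 264:84 266:104 268:107 270:101 272:77 274:54 276:56 278:55 280:76 282:102 284:108 286:131 288:137 290:139 292:144 294:140 296:137 298:139 300:139 302:141 304:144 306:138 308:127 310:128 312:127 314:131 316:132 318:130 320:129 322:129 324:127 326:130 328:125 330:120 332:120 334:124 336:136 338:135 340:138 342:140 344:141 346:140 348:140 350:142 352:141 354:137 356:122 358:91 360:62 362:56 364:56 366:60 368:101 370:162 372:173 374:163 376:120 378:105
```

```bash
python3 -m handwheel '[{"travel":[-0.01,0,0],"rotation":[0,0,0]},{"travel":[-0.022,0,0.001],"rotation":[0,0,0]},{"travel":[-0.034,0,0.001],"rotation":[0,0,0]},{"travel":[-0.046,0,0.001],"rotation":[0,0,0]},{"travel":[-0.058,0,0.001],"rotation":[0,0,0]},{"travel":[-0.07,0,0.001],"rotation":[0,0,0]},{"travel":[-0.076,0,0.001],"rotation":[0,0,0]},{"travel":[-0.08,0,0.001],"rotation":[0,0,0]}]'
```

```text
t: 22.4
tcp_pos: [0.4788, -0.0163, 0.0445]
tcp_rot: [[-0.967, -0.256, 0.0], [-0.256, 0.967, -0.0], [-0.0, -0.0, -1.0]]
wrist_force: [0.1, 0.2, -1.9]
opening: 0.0294
grip_force: 60.1
```

```bash
python3 -m handwheel '[{"travel":[-0.012,0,0],"rotation":[0,0,0]},{"travel":[-0.028,0,0],"rotation":[0,0,0]},{"travel":[-0.044,0,0],"rotation":[0,0,0]},{"travel":[-0.06,0,0],"rotation":[0,0,0]},{"travel":[-0.076,0,0],"rotation":[0,0,0]},{"travel":[-0.09,0,0],"rotation":[0,0,0]},{"travel":[-0.1,0,0],"rotation":[0,0,0]},{"travel":[-0.1,0,0],"rotation":[0,0,0]}]'
python3 - <<'E'
from rig import r
from h import *
s=r.get_state();b=np.load("bed.npy"); c,s_=np.cos(b[2]),np.sin(b[2])
print(np.array([[c,s_],[-s_,c]])@(np.array(s["tcp_pos"])[:2]-b[:2])*1000)
go(*w(b,[-.05,-.001,0])[0][:2],.0444,180+np.degrees(b[2]))
E
```

```text
t: 23.07
tcp_pos: [0.5182, -0.006, 0.0446]
tcp_rot: [[-0.967, -0.256, 0.001], [-0.256, 0.967, -0.0], [-0.001, -0.0, -1.0]]
wrist_force: [-0.2, -0.3, -2.4]
opening: 0.0293
grip_force: 60.1
[-77.68827094  -1.28281029]
travel [-0.069, 0.001, 0.001] rot [-0.0, 0.001, 0.0]
```

```bash
python3 -m handwheel '[{"travel":[-0.006,0,0],"rotation":[0,0,0]},{"travel":[-0.014,0,0.001],"rotation":[0,0,0]},{"travel":[-0.022,0.001,0.001],"rotation":[0,0,0]},{"travel":[-0.03,0.001,0.002],"rotation":[0,0,0]},{"travel":[-0.038,0.001,0.002],"rotation":[0,0,0]},{"travel":[-0.046,0.001,0.002],"rotation":[0,0,0]},{"travel":[-0.054,0.001,0.002],"rotation":[0,0,0]},{"travel":[-0.06,0.001,0.002],"rotation":[0,0,0]}]'
python3 -m handwheel '[{"travel":[-0.004,0,0],"rotation":[0,0,0]},{"travel":[-0.008,0,0],"rotation":[0,0,0]},{"travel":[-0.013,0,0],"rotation":[0,0,0]},{"travel":[-0.018,0,0],"rotation":[0,0,0]},{"travel":[-0.023,0,0],"rotation":[0,0,0]},{"travel":[-0.028,0,0],"rotation":[0,0,0]},{"travel":[-0.033,0,0],"rotation":[0,0,0]},{"travel":[-0.038,0,0],"rotation":[0,0,0]}]'
```

```text
t: 23.73
tcp_pos: [0.5405, 0.0004, 0.0437]
tcp_rot: [[-0.967, -0.255, 0.0], [-0.255, 0.967, -0.0], [-0.0, -0.0, -1.0]]
wrist_force: [-0.5, -0.2, -3.1]
opening: 0.0293
grip_force: 60.1
t: 24.4
tcp_pos: [0.5544, 0.0043, 0.0434]
tcp_rot: [[-0.967, -0.255, -0.001], [-0.255, 0.967, 0.0], [0.001, 0.0, -1.0]]
wrist_force: [-0.9, -1.0, -2.8]
opening: 0.0291
grip_force: 60.2
```

```bash
python3 -m handwheel '[{"travel":[-0.003,0,0],"rotation":[0,0,0]},{"travel":[-0.006,0,0],"rotation":[0,0,0]},{"travel":[-0.009,0,0],"rotation":[0,0,0]},{"travel":[-0.012,0,0],"rotation":[0,0,0]},{"travel":[-0.015,0,0],"rotation":[0,0,0]},{"travel":[-0.018,0,0],"rotation":[0,0,0]},{"travel":[-0.02,0,0],"rotation":[0,0,0]},{"travel":[-0.022,0,0],"rotation":[0,0,0]}]'
python3 - <<'E'
from rig import r
from h import *
s=r.get_state();f=r.grab_frame("scene");g=cv2.cvtColor(f["pixels"],cv2.COLOR_RGB2BGR)
K,E=f["camera_matrix"],f["extrinsics"];b=np.load("bed.npy")
hsv=cv2.cvtColor(g,cv2.COLOR_BGR2HSV)
m=((hsv[...,0]<14)&(hsv[...,1]>190)&(hsv[...,2]>70)).astype(np.uint8)
n,_,st,ce=cv2.connectedComponentsWithStats(m)
for i in range(1,n):
    if st[i,4]>25: print(st[i].tolist(),ce[i].round(1))
for x in(.036,.045,.061): print(x,"expected end-face centres px",proj(w(b,[[x+.065,0,.065],[x-.065,0,.065]]),K,E).round(1).tolist())
cv2.imwrite("pics/s8.png",cv2.resize(g[180:300,270:430],(800,600),interpolation=cv2.INTER_CUBIC))
E
```

```text
t: 25.07
tcp_pos: [0.5632, 0.0065, 0.0436]
tcp_rot: [[-0.967, -0.255, -0.0], [-0.255, 0.967, 0.0], [0.0, 0.0, -1.0]]
wrist_force: [-1.3, -1.0, -3.3]
opening: 0.0293
grip_force: 60.2
[585, 116, 39, 25, 665] [604.  127.6]
[579, 151, 31, 8, 56] [595.2 155.6]
[565, 162, 33, 14, 62] [581.3 171.4]
[329, 208, 12, 11, 66] [334.1 213. ]
[331, 219, 13, 12, 56] [335.7 223.5]
[373, 255, 8, 6, 27] [376.6 257. ]
[366, 258, 9, 11, 49] [369.4 262.7]
[575, 269, 13, 19, 29] [582.6 278. ]
[488, 272, 12, 13, 26] [493.  277.3]
[576, 283, 17, 13, 39] [585.3 289.8]
[431, 292, 10, 15, 31] [434.8 297.5]
[527, 299, 25, 14, 39] [537.3 307.1]
[498, 313, 27, 18, 47] [512.8 322.4]
[456, 336, 19, 11, 31] [464.3 341.7]
[431, 350, 18, 11, 28] [440.9 355.1]
[369, 360, 31, 24, 53] [382.5 375.1]
[410, 360, 20, 11, 30] [419.6 364.8]
[247, 369, 11, 22, 27] [252.7 378. ]
0.036 expected end-face centres px [[368.8, 258.2], [330.7, 218.8]]
0.045 expected end-face centres px [[371.6, 261.1], [333.2, 221.4]]
0.061 expected end-face centres px [[376.7, 266.4], [337.7, 226.0]]
```

View pics/s8.png

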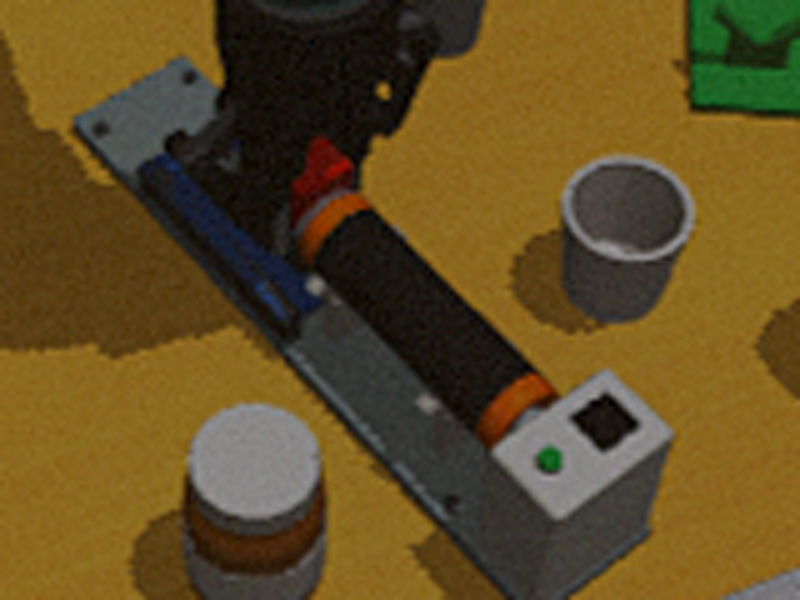

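The view shows the tailstock's shoulder against the roller's near band, at about (330,215). The far band at (520,405) still stands a little short of the drive shoulder, so I push on slowly.

```bash
python3 -m handwheel '[{"travel":[-0.002,0,0],"rotation":[0,0,0]},{"travel":[-0.004,0,0],"rotation":[0,0,0]},{"travel":[-0.006,0,0],"rotation":[0,0,0]},{"travel":[-0.008,0,0],"rotation":[0,0,0]},{"travel":[-0.01,0,0],"rotation":[0,0,0]},{"travel":[-0.012,0,0],"rotation":[0,0,0]},{"travel":[-0.012,0,0],"rotation":[0,0,0]},{"travel":[-0.012,0,0],"rotation":[0,0,0]}]'
python3 -m handwheel '[{"travel":[-0.001,0,0],"rotation":[0,0,0]},{"travel":[-0.002,0,0],"rotation":[0,0,0]},{"travel":[-0.003,0,0],"rotation":[0,0,0]},{"travel":[-0.004,0,0],"rotation":[0,0,0]},{"travel":[-0.005,0,0],"rotation":[0,0,0]},{"travel":[-0.005,0,0],"rotation":[0,0,0]},{"travel":[-0.005,0,0],"rotation":[0,0,0]},{"travel":[-0.005,0,0],"rotation":[0,0,0]}]'
python3 - <<'E'
from rig import r
from h import *
s=r.get_state();b=np.load("bed.npy"); c,s_=np.cos(b[2]),np.sin(b[2]);M=np.array([[c,s_],[-s_,c]])
print(M@(np.array(s["tcp_pos"])[:2]-b[:2])*1000,M@np.array(s["wrist_force"])[:2])
E
```

```text
t: 25.78
tcp_pos: [0.5659, 0.0074, 0.0434]
tcp_rot: [[-0.967, -0.255, -0.004], [-0.255, 0.967, -0.001], [0.004, 0.0, -1.0]]
wrist_force: [-5.9, -1.1, 0.5]
opening: 0.0295
grip_force: 60.5
t: 26.45
tcp_pos: [0.5692, 0.0082, 0.0434]
tcp_rot: [[-0.967, -0.255, -0.001], [-0.255, 0.967, -0.0], [0.001, 0.0, -1.0]]
wrist_force: [-3.2, -0.5, -2.7]
opening: 0.0291
grip_force: 60.0
[-24.76788928  -0.47178412] [-3.25526684  0.3327344 ]
```

```bash
python3 -m handwheel '[{"travel":[-0.001,0,0],"rotation":[0,0,0]},{"travel":[-0.002,0,0],"rotation":[0,0,0]},{"travel":[-0.003,0,0],"rotation":[0,0,0]},{"travel":[-0.004,0,0],"rotation":[0,0,0]},{"travel":[-0.005,0,0],"rotation":[0,0,0]},{"travel":[-0.005,0,0],"rotation":[0,0,0]},{"travel":[-0.005,0,0],"rotation":[0,0,0]},{"travel":[-0.005,0,0],"rotation":[0,0,0]}]'
```

```text
t: 27.12
tcp_pos: [0.5692, 0.0083, 0.0433]
tcp_rot: [[-0.967, -0.255, -0.005], [-0.255, 0.967, -0.001], [0.005, 0.0, -1.0]]
wrist_force: [-8.7, -1.9, 1.5]
opening: 0.0296
grip_force: 60.6
```

```bash
python3 -m handwheel '[{"travel":[-0.001,0,0],"rotation":[0,0,0]},{"travel":[-0.002,0,0],"rotation":[0,0,0]},{"travel":[-0.003,0,0],"rotation":[0,0,0]},{"travel":[-0.003,0,0],"rotation":[0,0,0]},{"travel":[-0.003,0,0],"rotation":[0,0,0]},{"travel":[-0.003,0,0],"rotation":[0,0,0]},{"travel":[-0.003,0,0],"rotation":[0,0,0]},{"travel":[-0.003,0,0],"rotation":[0,0,0]}]'
```

```text
t: 27.78
tcp_pos: [0.5691, 0.0084, 0.0432]
tcp_rot: [[-0.967, -0.255, -0.007], [-0.255, 0.967, -0.002], [0.007, -0.0, -1.0]]
wrist_force: [-11.2, -3.5, 2.7]
opening: 0.0297
grip_force: 60.9
```

```bash
python3 -m handwheel '[{"travel":[-0.001,0,0],"rotation":[0,0,0]},{"travel":[-0.002,0,0],"rotation":[0,0,0]},{"travel":[-0.003,0,0],"rotation":[0,0,0]},{"travel":[-0.004,0,0],"rotation":[0,0,0]},{"travel":[-0.005,0,0],"rotation":[0,0,0]},{"travel":[-0.006,0,0],"rotation":[0,0,0]},{"travel":[-0.006,0,0],"rotation":[0,0,0]},{"travel":[-0.006,0,0],"rotation":[0,0,0]}]'
python3 - <<'E'
from rig import r
from h import *
f=r.grab_frame("scene");g=cv2.cvtColor(f["pixels"],cv2.COLOR_RGB2BGR);cv2.imwrite("pics/s9.png",g)
K,E=f["camera_matrix"],f["extrinsics"];b=np.load("bed.npy")
# profile along roller top generator (z=.084) near the drive end
old=cv2.imread("pics/s8.png")
for x in np.arange(.110,.134,.002):
    u,v=proj(w(b,[[x,0,.084]]),K,E)[0]; c=cv2.getRectSubPix(g,(3,3),(float(u),float(v))).mean((0,1)); u5,v5=(u-270+.5)*5,(v-180+.5)*5
    o=cv2.getRectSubPix(old,(15,15),(float(u5),float(v5))).mean((0,1)); print(round(x*1000),round(u,1),round(v,1),"BGR now",c.round().astype(int),"before",o.round().astype(int))
E
```

```text
t: 28.45
tcp_pos: [0.569, 0.0085, 0.0427]
tcp_rot: [[-0.967, -0.255, -0.012], [-0.255, 0.967, -0.003], [0.012, -0.0, -1.0]]
wrist_force: [-14.7, -5.0, 6.8]
opening: 0.0296
grip_force: 61.1
110 372.5 256.3 BGR now [16 23 27] before [  9  49 104]
112 373.1 256.9 BGR now [17 25 31] before [  6  63 135]
114 373.8 257.6 BGR now [16 33 56] before [  6  68 144]
116 374.4 258.2 BGR now [14 48 96] before [  7  68 142]
118 375.0 258.9 BGR now [ 12  64 134] before [  7  63 133]
120 375.7 259.6 BGR now [  8  67 143] before [ 13  53 110]
122 376.3 260.2 BGR now [  7  66 141] before [30 51 86]
124 377.0 260.9 BGR now [ 14  67 134] before [53 61 78]
126 377.7 261.6 BGR now [ 51  85 131] before [80 84 92]
128 378.3 262.2 BGR now [ 96 110 130] before [112 115 118]
130 379.0 262.9 BGR now [130 131 135] before [134 135 136]
132 379.6 263.6 BGR now [136 137 138] before [138 138 139]
134 380.3 264.3 BGR now [137 137 140] before [137 138 139]
```

The orange band's far edge has moved about 6 mm to bed x ≈ 126, against the drive shoulder, and the arm stalls with rising force, so the roller is home. I ease the preload, set the shoe down and release.

```bash
python3 -m handwheel '[{"travel":[0.001,0,0],"rotation":[0,0,0]},{"travel":[0.002,0,0],"rotation":[0,0,0]},{"travel":[0.003,0,0],"rotation":[0,0,0]},{"travel":[0.004,0,0.001],"rotation":[0,0,0]},{"travel":[0.005,0,0.002],"rotation":[0,0,0]},{"travel":[0.005,0,0.003],"rotation":[0,0,0]},{"travel":[0.005,0,0.004],"rotation":[0,0,0]},{"travel":[0.005,0,0.004],"rotation":[0,0,0]}]'
```

```text
t: 29.17
tcp_pos: [0.5691, 0.0085, 0.0421]
tcp_rot: [[-0.967, -0.255, -0.008], [-0.255, 0.967, -0.002], [0.008, 0.0, -1.0]]
wrist_force: [-12.4, -2.4, 7.5]
opening: 0.0295
grip_force: 61.5
```

```bash
python3 -m handwheel '[{"travel":[0,0,0],"rotation":[0,0,0]},{"travel":[0,0,0],"rotation":[0,0,0]},{"travel":[0,0,0],"rotation":[0,0,0]},{"travel":[0,0,0],"rotation":[0,0,0]},{"travel":[0,0,0],"rotation":[0,0,0]},{"travel":[0,0,0],"rotation":[0,0,0]},{"travel":[0,0,0],"rotation":[0,0,0]},{"travel":[0,0,0],"rotation":[0,0,0]}]' 0.15 20
python3 -m handwheel '[{"travel":[0,0,-0.01],"rotation":[0,0,0]},{"travel":[0,0,-0.04],"rotation":[0,0,0]},{"travel":[0,0,-0.09],"rotation":[0,0,0]},{"travel":[0,0,-0.16],"rotation":[0,0,0]},{"travel":[0,0,-0.24],"rotation":[0,0,0]},{"travel":[0.02,0,-0.3],"rotation":[0,0,0]},{"travel":[0.1,0.02,-0.34],"rotation":[0,0,0]},{"travel":[0.18,0.04,-0.36],"rotation":[0,0,0]}]'
python3 -m handwheel '[{"travel":[0.02,0.08,-0.02],"rotation":[0,0,0]},{"travel":[0.04,0.16,-0.04],"rotation":[0,0,0]},{"travel":[0.05,0.25,-0.05],"rotation":[0,0,0]},{"travel":[0.05,0.34,-0.05],"rotation":[0,0,0]},{"travel":[0.05,0.42,-0.05],"rotation":[0,0,0]},{"travel":[0.05,0.5,-0.05],"rotation":[0,0,0]},{"travel":[0.05,0.55,-0.05],"rotation":[0,0,0]},{"travel":[0.05,0.55,-0.05],"rotation":[0,0,0]}]'
python3 - <<'E'
from rig import r
from h import *
b=np.load("bed.npy")
for n in("scene","top"):
    f=r.grab_frame(n);g=cv2.cvtColor(f["pixels"],cv2.COLOR_RGB2BGR);cv2.imwrite(f"pics/{n}10.png",g)
    K,E=f["camera_matrix"],f["extrinsics"]
    for l in("tailstock","roller","jigger","topping_jar","creamer","paper_cup","tumbler","syrup","brush"):
        d=r.search_frame(l,f);print(n,l,[(np.round(x["xy"]).tolist(),round(x["score"],2)) for x in d[:1]])
    print("exp tail top",proj(w(b,[[-.022,0,.094],[-.022,0,.06]]),K,E).round(1).tolist(),"roller",proj(w(b,[[.061,0,.075]]),K,E).round(1),"jig",proj([[.454,.135,.04]],K,E).round(1))
    print("orange/black/red along top generator",[(int(x*1000),cv2.getRectSubPix(g,(3,3),tuple(map(float,proj(w(b,[[x,0,.084]]),K,E)[0]))).mean((0,1)).round().astype(int).tolist()) for x in(-.008,-.004,0,.004,.01,.112,.116,.120,.124,.126,.128)])
    hsv=cv2.cvtColor(g,cv2.COLOR_BGR2HSV);m=(((hsv[...,0]<5)|(hsv[...,0]>174))&(hsv[...,1]>180)&(hsv[...,2]>110)).astype(np.uint8)
    k,_,st,ce=cv2.connectedComponentsWithStats(m)
    for i in range(1,k):
        if st[i,4]>40: print(n,"red",st[i].tolist(),ce[i].round(1),"bed mm at z .094:",(lambda p:(np.array([[np.cos(b[2]),np.sin(b[2])],[-np.sin(b[2]),np.cos(b[2])]])@(p[:2]-b[:2])*1000).round(1))(ray(ce[i],.094,K,E)))
E
```

```text
t: 29.83
tcp_pos: [0.5734, 0.0092, 0.042]
tcp_rot: [[-0.967, -0.255, 0.0], [-0.255, 0.967, 0.0], [-0.0, -0.0, -1.0]]
wrist_force: [-0.6, -0.5, 0.2]
opening: 0.0489
grip_force: 0.0
t: 30.5
tcp_pos: [0.5021, 0.0058, 0.1905]
tcp_rot: [[-0.967, -0.255, 0.007], [-0.255, 0.967, -0.001], [-0.007, -0.003, -1.0]]
wrist_force: [0.3, -0.1, 0.7]
opening: 0.0489
grip_force: 0.0
t: 31.17
tcp_pos: [0.4231, 0.2169, 0.2073]
tcp_rot: [[-0.966, -0.26, 0.001], [-0.26, 0.966, 0.002], [-0.002, 0.002, -1.0]]
wrist_force: [-0.0, 0.3, 0.4]
opening: 0.0494
grip_force: 0.0
scene tailstock [([331.0, 220.0], 0.8)]
scene roller [([357.0, 244.0], 0.66)]
scene jigger [([359.0, 174.0], 0.68)]
scene topping_jar [([322.0, 283.0], 0.93)]
scene creamer [([394.0, 225.0], 0.68)]
scene paper_cup [([228.0, 319.0], 0.71)]
scene tumbler [([375.0, 133.0], 0.62)]
scene syrup [([460.0, 234.0], 0.73)]
scene brush [([232.0, 183.0], 0.84)]
exp tail top [[332.9, 212.9], [332.6, 222.2]] roller [[356.8 242.9]] jig [[359.8 176.5]]
orange/black/red along top generator [(-8, [29, 34, 67]), (-4, [44, 62, 95]), (0, [13, 63, 130]), (4, [5, 
[... 312 characters left out ...]
)]
top jigger [([264.0, 223.0], 0.54)]
top topping_jar [([344.0, 135.0], 0.8)]
top creamer [([263.0, 158.0], 0.66)]
top paper_cup [([422.0, 123.0], 0.89)]
top tumbler [([223.0, 266.0], 0.9)]
top syrup [([420.0, 125.0], 0.7)]
top brush [([379.0, 271.0], 0.61)]
exp tail top [[313.9, 172.3], [314.2, 174.8]] roller [[306.2 143.4]] jig [[266.1 220.1]]
orange/black/red along top generator [(-8, [30, 48, 148]), (-4, [30, 83, 151]), (0, [31, 102, 169]), (4, [28, 77, 128]), (10, [25, 25, 27]), (112, [26, 51, 79]), (116, [26, 87, 149]), (120, [37, 98, 165]), (124, [63, 91, 126]), (126, [82, 92, 107]), (128, [104, 106, 109])]
top red [308, 167, 13, 14, 136] [313.9 173.4] bed mm at z .094: [-24.9   0.8]
```

```bash
python3 -c "
from rig import r
print(r.close_job())"
```

```text
the job is handed in; nothing more can be done
None
```

The job is handed in at about 31 s: the jigger stands on a free spot on the counter, the roller is in the saddles against the drive shoulder, and the tailstock is home, judged from the last camera measurements and the push stalling at about 15 N. I did not test separately for end play after release.

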